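# Open the bar's cash box to its stop and put the token tube in

### The job

Open the blue cash box on the bar counter: raise its stiff lid by the handle and push it on over until it meets the red rubber stop behind the box, and press it home there for a moment with a light but definite push, about 10 N and never harder than the rubber stands. Then lay the yellow tube of deposit tokens flat on the floor of the box, leaving the lid back against its stop. Move the lid smoothly without slamming it, and leave the bottle, the wine glass and the stack of coasters where they stand.

Things in the scene. Friction and masses are not known exactly. Their poses are not given: they have to be found in the camera images.
- lid (a joint): Opening angle of the lid in rad: 0 closed, grows as its front edge rises and swings over to the stop. It starts closed or up to 0.3 ajar. The hinge is stiff: the lid stays wherever it is left; moving it takes 2 to 6 N at its front part. It meets its stop somewhere between 1.68 and 2.0, past upright; where is unknown and must be felt (the stop is nearly rigid).
- lid_hinge (a point): Midpoint of the lid's hinge line, at the far rim of the box, on the lid's underside. Axes turn with the lid: y along the hinge line; z out of the lid's outer face; x, with the lid closed, level and pointing from the box's front to the hinge (the lid reaches from here 170 mm to -x). The lid is a blue plate 170 x 220 x 8 mm.
- lid_handle (a point): Middle of the steel bar handle on the lid's outer face: a round bar 11 mm thick and 100 mm long parallel to the hinge, on a thin post near each end, its centre 35 mm off the outer face, 30 mm in from the lid's front edge, 140 mm from the hinge line. It may be pinched across from above, and may turn between the pads as the lid rises.
- cashbox_in (a point): Middle of the inner floor of the blue cash box, 76 mm below its rim. The box is open-topped, 170 mm (its x) by 220 mm (its y) outside, 80 mm high, walls and floor about 4 mm, screwed to the counter. Its x points from its front to the hinge, z up. Only its place and yaw on the counter vary.
- stop: Fixed steel post of the lid stop, 175 mm high; origin at the middle of its foot, 85 mm beyond the hinge line. A red rubber ball of 22 mm on a screw stands out of it towards the box, 165 mm above the counter, screwed out by an unknown amount. The ball needs 4 N for 0.3 s and spoils above 25 N. A push 125 mm from the hinge reaches it about 1.5 times as strong, less what the stiff hinge takes.
- tokens_center (a point): Centre of a loose yellow plastic tube of deposit tokens: a square bar 90 mm long (its x), 26 mm wide (y), 26 mm high (z), 140 g, lying flat on the counter.
- coasters: Loose stack of four round coasters, 100 mm across, 18 mm high; origin at the centre of its underside. Leave alone.
- bottle: Loose green bottle, 62 mm thick, 200 mm high; origin at the centre of its underside. Leave alone.
- goblet: Loose stemmed wine glass, 62 mm across, 125 mm high; origin at the centre of its underside. Leave alone.
Mind the look-alikes: they are no part of the job. There is more than one size of the part that bears tokens_center; the job needs the smallest.

How it is judged (in metres and radians):
On the way, in this order (a step that is already met when the one before it is completed fails the run):
1. the lid is pressed on its stop with at least 4 N for 0.3 s (contact force between lid and stop above 4 N), for 0.3 s.
2. the token tube lies flat on the floor of the box, let go (x of tokens_center in the frame of cashbox_in between -0.08 and 0.08 m and y of tokens_center in the frame of cashbox_in between -0.105 and 0.105 m and z of tokens_center in the frame of cashbox_in below 0.018 m and contact force between the fingers and tokens below 0.1 N), for 0.2 s.
At the end, for the whole second after the job is handed in: The lid stands open past 1.65 rad and rests on its stop (over 0.1 N); the token tube lies flat inside the box (centre under 18 mm above its floor, between the walls), let go and still (under 0.02 m/s); coasters, bottle and wine glass within 20 mm of where they were (all of step 2 and linear speed of tokens below 0.02 m/s and contact force between lid and stop above 0.1 N and value of joint lid above 1.65 rad); the robot touches nothing.
It fails at once if the lid is pressed on its stop with more than 25 N (contact force between lid and stop above 25 N).
It fails at once if the lid swings faster than 2.5 rad/s either way (slammed or dropped) (velocity of joint lid above 2.5 rad/s or velocity of joint lid below -2.5 rad/s).
It fails at once if the stack of coasters is moved more than 20 mm or tipped more than 0.3 rad (distance of coasters from where it was at the start of the episode above 0.02 m or angle between coasters's own z axis and vertical above 0.3 rad).
It fails at once if the bottle is moved more than 20 mm or tipped more than 0.3 rad (distance of bottle from where it was at the start of the episode above 0.02 m or angle between bottle's own z axis and vertical above 0.3 rad).
It fails at once if the wine glass is moved more than 20 mm or tipped more than 0.3 rad (distance of goblet from where it was at the start of the episode above 0.02 m or angle between goblet's own z axis and vertical above 0.3 rad).
It also fails if it takes over 72 s, if anything falls off the work surface, if the arm or the gripper's body presses on something with over 40 N, if the wrist force passes 120 N, or if a joint passes its speed limit or range.

### The arm

A 6-joint arm with a two-finger parallel gripper is mounted at the origin on the work surface. World frame = base frame: x ahead of the robot, y to its left, z up, the work surface at z = 0. Lengths are in m, angles in degrees, forces in N, time in s.
With the tool pointing down it reaches from about 0.375 to 0.975 m from the base axis. Payload 3.8 kg.
Tool frame: the origin (TCP) lies midway between the tips of the shut fingers; the grasp point (between the pads) lies 19 mm behind it; z points along the fingers, y is the line along which they close (so a half turn about z gives the same grasp; the last joint's range is limited). The gripper opens to 88 mm and grips with 3 to 60 N. Pads are 18 mm wide; open, the fingers measure 123 mm over their backs; the gripper's body (75 mm by 187 mm) begins 45 mm behind the grasp point.
Start: joints at [73.001, 15.12, 91.902, -0, 72.978, -2.114], TCP at [0.173, 0.652, 0.239] pointing down, gripper open.
Joint ranges: [-150.88, 150.88], [-54.13, 125.18], [17.81, 147.31], [-75.09, 255.09], [0, 152.58], [-146.25, 146.25]. Speed limits (degrees/s): [147.25, 147.25, 180, 180, 180, 180].

### API

Orientations are given as [roll, pitch, yaw] about the fixed x, y, z axes, in that order (R = Rz(yaw) Ry(pitch) Rx(roll)).
In Python, from bench import status, viewer, robot gives the robot as it stands.
- The arm moves only by the shell command python3 -m creep 'ROWS'. ROWS is JSON, a list of rows, each a list of 3 entries, a list of its own where there are three numbers: the finger opening in cm, from 0 to 8.81, then the shift along the tool's x, y, z in cm, then the turn about the tool's z in degrees. A call has 1 to 12 rows; each row is the pose to reach, as a shift and turn from the pose commanded when the call began, along the tool's axes at that moment; what a row does not reach only later rows make up. A row lasts 1/10 s, in which the tool goes at most 50 mm and 8.59 degrees, less where a joint would pass 70% of its speed; a pose out of reach is approached as far as the arm can. A call with a gripper value outside its range is refused whole. The fingers move at their own pace and stop on an object; the grip force is fixed at half the most. Time passes only in rows, so rows that repeat a pose let the fingers close. It gives the time, the measured TCP pose, the force, the opening and the grip force at its end, in the units of the state.
- status.get_obs(): the state, without advancing time (a new reading comes with each control period).
- viewer.get_image(name): name is "side" or "top" or "wrist"; returns a dict with "frame" (400x640x3 uint8, blue, green, red), "range_z" (400x640 float32, m along the optical axis (not along the pixel's ray), 0 where there is no reading), "fx", "fy", "cx", "cy" (pixels), "view" (4x4, takes a point from world to camera coordinates). Camera axes: x right, y up, looking along -z (the intrinsics and any distortion apply to the point x, -y, -z); pixel columns grow to the right and rows downward; lengths in m; the calibration is good to about 2 mm. A picture is of the moment at which its call begins.
- robot.sign_off(): hands the job in; it is judged then, once.
The state is a dict: "clock": time; "joint_pos": joint angles; "joint_velocities": joint speeds; "joint_efforts": joint torques, N m; "position": TCP position; "orientation": TCP orientation; "contact_force": force on the tool from outside, world axes, zero at the start; "wrist_torque": the same for the moment, N m; "opening": finger opening in m; "gripper_force": force on a finger pad.
Only numpy, scipy, OpenCV 4.12 (cv2) and the standard library are available. Lean on these libraries where they do the work, as an engineer would, in place of code of your own. Each camera call takes 0.05 s, during which the arm holds its last target. There are 200 camera calls.

## Working session

There is one attempt and no reset: what is moved stays moved. The work goes in short steps, Python scripts to look and compute and a shell command to move; the robot and the scene stay as the last step left them, time stands still between calls to the robot, and variables do not carry over. Pictures are saved under pics/ and viewed, at most 10 in all, crops included, and the job is handed in when it is done.

```bash
ls; mkdir -p pics
cat > h.py <<'E'
import numpy as np, cv2
from bench import status, viewer, robot
def pts(d):
    h,w=d["range_z"].shape; v,u=np.mgrid[:h,:w]; Z=d["range_z"]
    c=np.stack([(u-d["cx"])/d["fx"]*Z,-(v-d["cy"])/d["fy"]*Z,-Z,np.ones_like(Z)],-1)
    return (c@np.linalg.inv(np.array(d["view"])).T)[...,:3]
E
python3 - <<'E'
from h import *
print(status.get_obs())
for n in("top","side"):
    d=viewer.get_image(n); cv2.imwrite(f"pics/{n}0.png",d["frame"]); np.savez(f"{n}0.npz",**d); print(n,d["fx"],d["fy"],d["cx"],d["cy"],np.round(d["view"],3).tolist(),d.keys())
E
```

```text
pics
{'clock': 0.0, 'joint_pos': array([ 7.29985566e+01,  1.51690522e+01,  9.19790250e+01, -4.36062410e-04,
        7.29758615e+01, -2.11436245e+00]), 'joint_velocities': array([ 0.01160392,  0.03992911,  0.01747691,  0.08745801, -0.04259184,
        0.03221163]), 'joint_efforts': array([ 1.35980510e-03, -5.02126515e+01, -3.56871128e+01,  7.29359267e-02,
        2.97333137e-02, -2.14255565e-04]), 'position': array([0.173223  , 0.65168594, 0.23741024]), 'orientation': array([-1.79876130e+02, -4.15622297e-03,  1.65113043e+02]), 'contact_force': array([-0.30229632, -0.39734659, -0.05014557]), 'wrist_torque': array([-0.00370909,  0.01496358,  0.01539165]), 'gripper_force': 0.0, 'opening': 0.08814662702901385}
top 435.30339859446207 435.30339859446207 322.8633969716648 202.19469233953774 [[0.053, -0.999, -0.0, -0.006], [0.977, 0.052, 0.206, -0.546], [-0.206, -0.011, 0.979, -1.087], [0.0, 0.0, 0.0, 1.0]] dict_keys(['frame', 'range_z', 'fx', 'fy', 'cx', 'cy', 'view'])
side 442.68880001739404 442.68880001739404 318.8252576446489 198.9464240061901 [[0.693, -0.721, 0.002, -0.379], [0.547, 0.527, 0.65, -0.366], [-0.47, -0.45, 0.76, -0.878], [0.0, 0.0, 0.0, 1.0]] dict_keys(['frame', 'range_z', 'fx', 'fy', 'cx', 'cy', 'view'])
```

View pics/top0.png

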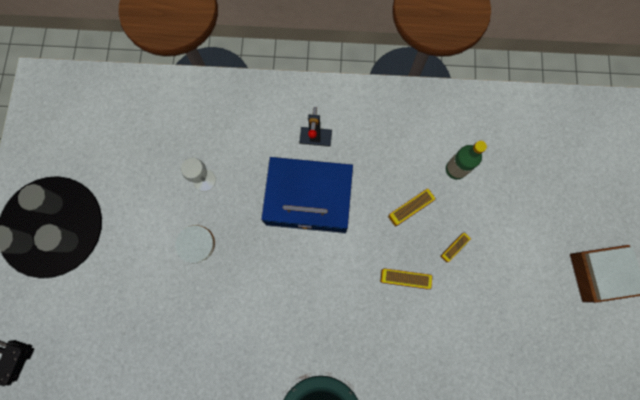

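View pics/side0.png

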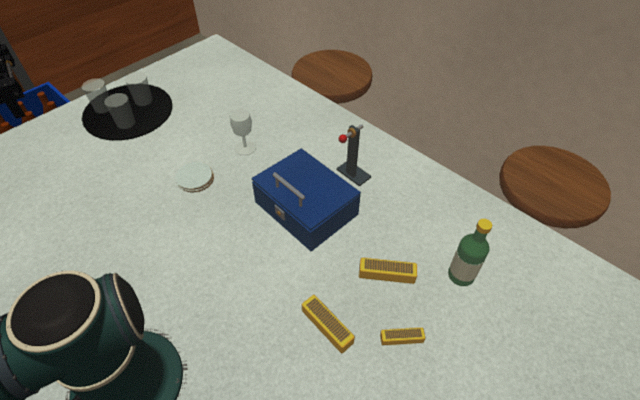

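The top view shows the box with its handle at (305,209), the red ball at (313,132), the bottle at (465,160), the glass at (197,172) and the coasters at (195,243). Three yellow tubes could be mistaken for one another, at (412,206), (407,279) and (456,247). The smallest is the one at (456,247), which is (402,336) in the side view. I'll measure all of them.

Run:
```python
from h import *
for n in("top","side"):
    d=dict(np.load(f"{n}0.npz")); P=pts(d); hsv=cv2.cvtColor(d["frame"],cv2.COLOR_BGR2HSV); zm=d["range_z"]>0
    H,S,V=hsv[...,0],hsv[...,1],hsv[...,2]
    print(n)
    m=((H>15)&(H<36)&(S>90)&zm&(P[...,2]<.06)&(P[...,2]>.005)).astype(np.uint8)
    m=cv2.morphologyEx(m,cv2.MORPH_CLOSE,np.ones((7,7)))
    k,l,st,c=cv2.connectedComponentsWithStats(m)
    for i in range(1,k):
        if st[i,4]<80: continue
        p=P[(l==i)&zm]; t=np.percentile(p[:,2],85); q=p[p[:,2]>t-.006][:,:2].astype(np.float32)*1000
        print("yellow",c[i].round(),"top",t.round(4),[np.round(a,1) for a in cv2.minAreaRect(q)])
    b=(H>100)&(H<130)&(S>120)&zm&(P[...,0]>.4)&(P[...,1]<.3)&(P[...,2]>.02)
    p=P[b]; t=p[p[:,2]>.07]; print("blue n",len(t),"z pct",np.percentile(t[:,2],[5,50,95]).round(4))
    A=np.c_[t[:,:2],np.ones(len(t))]; co=np.linalg.lstsq(A,t[:,2],rcond=None)[0]; r=A@co-t[:,2]; ok=abs(r)<.006
    co=np.linalg.lstsq(A[ok],t[ok,2],rcond=None)[0]; print("plane",co.round(4)); t=t[abs(A@co-t[:,2])<.004]
    print("lid rect",cv2.boxPoints(cv2.minAreaRect(t[:,:2].astype(np.float32)*1000)).round().tolist())
    box=P[...,0]
    near=zm&(np.linalg.norm(P[...,:2]-t[:,:2].mean(0),axis=-1)<.12)
    h=near&(P[...,2]-(P[...,:2]@co[:2]+co[2])>.022); q=P[h]; print("handle",h.sum(),q.mean(0).round(4), cv2.minAreaRect(q[:,:2].astype(np.float32)*1000), np.percentile(q[:,2],[10,90]).round(4))
    r=((H<8)|(H>172))&(S>170)&zm&(P[...,2]>.1)&(P[...,2]<.25)&(P[...,0]<1); print("red",r.sum(),np.median(P[r],0).round(4), P[r].min(0).round(3))
    fx=zm&(P[...,0]>.4)&(P[...,0]<1.1)&(P[...,1]<.35)&(P[...,1]>-.5)&(P[...,2]>.008)
    k,l,st,c=cv2.connectedComponentsWithStats(fx.astype(np.uint8))
    for i in range(1,k):
        if st[i,4]>60: p=P[l==i]; print("obj",c[i].round(),p.min(0).round(3),p.max(0).round(3))
```

```text
top
yellow [411. 207.] top 0.0405 [array([ 551.2, -214.9]), array([ 37.3, 129.8]), np.float64(37.1)]
yellow [455. 247.] top 0.0286 [array([ 449.7, -333.9]), array([25.7, 90.7]), np.float64(46.7)]
yellow [406. 278.] top 0.0407 [array([ 360.6, -202.9]), array([129.1,  37.2]), np.float64(85.5)]
blue n 5223 z pct [0.0874 0.092  0.0964]
plane [-0.0334  0.002   0.1108]
lid rect [[474.0, -41.0], [643.0, -49.0], [653.0, 168.0], [484.0, 175.0]]
handle 207 [0.5165 0.0662 0.1342] ((594.1837158203125, 62.955997467041016), (108.31430053710938, 178.27626037597656), 87.39825439453125) [0.1302 0.1363]
red 60 [0.6901 0.0566 0.1731] [0.681 0.047 0.101]
obj [314. 131.] [0.681 0.011 0.008] [0.771 0.1   0.184]
obj [465. 160.] [ 0.638 -0.371  0.008] [ 0.698 -0.309  0.206]
obj [307. 195.] [ 0.473 -0.049  0.008] [0.654 0.177 0.139]
obj [199. 171.] [0.572 0.327 0.008] [0.628 0.35  0.13 ]
obj [411. 207.] [ 0.499 -0.274  0.009] [ 0.601 -0.154  0.045]
obj [205. 241.] [0.4   0.311 0.008] [0.471 0.35  0.025]
obj [455. 247.] [ 0.41  -0.373  0.008] [ 0.489 -0.296  0.032]
side
yellow [388. 270.] top 0.041 [array([ 5
[... 310 characters left out ...]
3  0.1107]
lid rect [[472.0, -43.0], [642.0, -51.0], [651.0, 167.0], [482.0, 175.0]]
handle 192 [0.5084 0.0634 0.1331] ((509.76287841796875, 65.79461669921875), (109.29930877685547, 12.773089408874512), 89.05335235595703) [0.1296 0.1364]
red 37 [0.6866 0.0543 0.1737] [0.681 0.047 0.165]
obj [243. 124.] [0.573 0.327 0.068] [0.628 0.35  0.13 ]
obj [352. 155.] [0.681 0.01  0.008] [0.77  0.102 0.182]
obj [306. 197.] [ 0.472 -0.051  0.008] [0.653 0.177 0.138]
obj [203. 179.] [0.4   0.309 0.008] [0.472 0.35  0.025]
obj [470. 254.] [ 0.637 -0.373  0.008] [ 0.692 -0.311  0.205]
obj [387. 269.] [ 0.498 -0.277  0.008] [ 0.602 -0.154  0.045]
obj [402. 335.] [ 0.409 -0.373  0.008] [ 0.489 -0.297  0.032]
```

```bash
cat >> h.py <<'E'
from scipy.spatial.transform import Rotation as Ro
def rel(t,yaw):
    o=status.get_obs(); R=Ro.from_euler('xyz',o["orientation"],degrees=True)
    d=R.inv().apply(np.array(t)-o["position"])*100
    print("t",o["clock"],"pos",o["position"].round(4),"rpy",o["orientation"].round(1),"F",o["contact_force"].round(1),"-> shift cm",d.round(2),"turn",round((o["orientation"][2]-yaw+180)%360-180,1))
E
python3 - <<'E'
from h import *
rel([.509,.066,.239],87.3)
f=cv2.imread("pics/top0.png")[190:300,370:490]; cv2.imwrite("pics/crop.png",cv2.resize(f,None,fx=4,fy=4))
E
python3 -m creep --help 2>&1 | head -5
```

```text
t 0.1 pos [0.1732 0.6518 0.2376] rpy [-179.9   -0.   165.1] F [-0.2  0.3  0.2] -> shift cm [-47.5  -47.98  -0.05] turn 77.8
invalid input: not JSON, or not a number
```

View pics/crop.png

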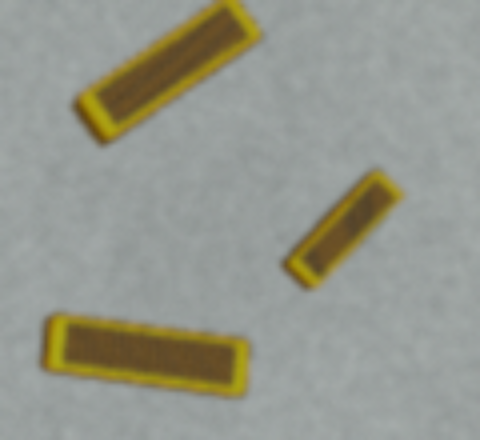

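The crop shows the small tube at (345,230), measured at 91 x 26 mm. The other two are 130 mm long, so the small one is right. Moving above the handle.

```bash
python3 -m creep '[[8.8,[-2,-2,0],4],[8.8,[-5,-5,0],11],[6,[-8.5,-8.5,0],19],[4,[-12,-12,0],27],[4,[-15.5,-15.5,0],35],[4,[-19,-19,0],43],[4,[-22.5,-22.5,0],51],[4,[-26,-26,0],59],[4,[-29.5,-29.5,0],67],[4,[-33,-33.3,0],74],[4,[-36.5,-36.8,0],77.8],[4,[-40,-40.4,0],77.8]]'
python3 - <<'E'
from h import *
rel([.509,.066,.239],87.3)
E
```

```text
clock: 1.3
position: [0.4559, 0.1584, 0.2385]
orientation: [180.0, -0.0, 87.2]
contact_force: [-0.3, 0.6, 1.2]
opening: 0.0402
gripper_force: 0.0
t 1.3 pos [0.4559 0.1584 0.2385] rpy [180.   -0.   87.2] F [-0.3  0.6  1.2] -> shift cm [-8.97  5.75 -0.05] turn -0.1
```

```bash
python3 -m creep '[[4,[-3.5,2.2,0],0],[4,[-7,4.4,0],0],[4,[-9,5.75,0],0],[4,[-9,5.75,0],0],[4,[-9,5.75,0],0]]'
python3 - <<'E'
from h import *
d=viewer.get_image("wrist"); cv2.imwrite("pics/w1.png",d["frame"]); P=pts(d)
b=(P[...,2]>.122)&(P[...,2]<.146)&(d["range_z"]>0)&(P[...,0]>.47)&(P[...,0]<.55)&(P[...,1]<.15)&(P[...,1]>-.02)
q=P[b]; print(b.sum(),q.mean(0),cv2.minAreaRect(q[:,:2].astype(np.float32)*1000),np.percentile(q[:,2],[5,95]))
rel([.507,.066,.112],87.3)
E
```

```text
clock: 1.8
position: [0.5083, 0.0675, 0.2381]
orientation: [-179.9, -0.0, 87.2]
contact_force: [-0.1, 1.2, 0.2]
opening: 0.0399
gripper_force: 0.0
1397 [0.50953122 0.06959604 0.13292428] ((509.65313720703125, 66.57801818847656), (109.25874328613281, 10.341346740722656), 87.01193237304688) [0.13066177 0.13470143]
t 1.85 pos [0.5081 0.0682 0.2382] rpy [-179.9   -0.    87.3] F [0.4 0.7 0.2] -> shift cm [-0.23 -0.08 12.62] turn -0.0
```

View pics/w1.png

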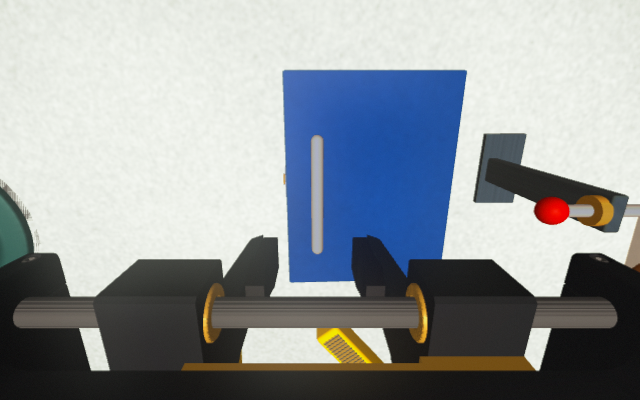

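The wrist view shows the bar at (317,195), centred between the fingers. Its centre is about (0.510, 0.067, 0.130). I'll go down and pinch it.

```bash
python3 -m creep '[[4,[0,0.15,3],0],[4,[0,0.15,7],0],[4,[0,0.15,10.5],0],[4,[0,0.15,12.7],0],[4,[0,0.15,12.7],0],[4,[0,0.15,12.7],0],[0.4,[0,0.15,12.7],0],[0.4,[0,0.15,12.7],0],[0.4,[0,0.15,12.7],0],[0.4,[0,0.15,12.7],0],[0.4,[0,0.15,12.7],0]]'
python3 - <<'E'
from h import *
o=status.get_obs(); p=o["position"]; rel([.5096,.067,.111],87.2)
# arc waypoints relative to grip start: tool y=+box x, tool z=down
f=lambda th: np.array([-140*np.cos(th)+43*np.sin(th),140*np.sin(th)+43*np.cos(th)])/10
t0=.032
for th in np.arange(.0,1.72,.1): d=f(th+t0)-f(t0); print(round(th+t0,2),"y",d[0].round(2),"z",(-d[1]).round(2))
E
```

```text
clock: 2.95
position: [0.5099, 0.0678, 0.112]
orientation: [-180.0, -0.0, 87.3]
contact_force: [-2.6, 1.7, 2.3]
opening: 0.01
gripper_force: 29.9
t 2.95 pos [0.5099 0.0678 0.112 ] rpy [-180.    -0.    87.3] F [-2.6  1.7  2.3] -> shift cm [-0.08 -0.02  0.1 ] turn 0.1
0.03 y 0.0 z -0.0
0.13 y 0.54 z -1.36
0.23 y 1.22 z -2.66
0.33 y 2.02 z -3.88
0.43 y 2.94 z -5.02
0.53 y 3.97 z -6.06
0.63 y 5.1 z -6.99
0.73 y 6.32 z -7.81
0.83 y 7.61 z -8.5
0.93 y 8.96 z -9.06
1.03 y 10.36 z -9.48
1.13 y 11.8 z -9.75
1.23 y 13.26 z -9.89
1.33 y 14.72 z -9.87
1.43 y 16.18 z -9.71
1.53 y 17.61 z -9.41
1.63 y 19.0 z -8.97
1.73 y 20.35 z -8.38
```

```bash
python3 -m creep '[[0.4,[0,0.1,-0.3],0],[0.4,[0,0.3,-0.8],0],[0.4,[0,0.55,-1.36],0],[0.4,[0,0.85,-2.0],0],[0.4,[0,1.2,-2.65],0],[0.4,[0,1.6,-3.3],0],[0.4,[0,2.0,-3.9],0],[0.4,[0,2.5,-4.5],0],[0.4,[0,2.95,-5.0],0],[0.4,[0,3.4,-5.55],0],[0.4,[0,3.95,-6.05],0],[0.4,[0,3.97,-6.06],0]]'
python3 - <<'E'
from h import *
rel([.5099,.0678,.112],87.3)
d=viewer.get_image("side"); cv2.imwrite("pics/s1.png",d["frame"])
E
```

```text
clock: 4.15
position: [0.5486, 0.066, 0.1743]
orientation: [-179.8, -0.0, 87.3]
contact_force: [-10.9, 1.7, 6.9]
opening: 0.0097
gripper_force: 30.0
t 4.15 pos [0.5486 0.066  0.1743] rpy [-179.8   -0.    87.3] F [-10.9   1.7   6.9] -> shift cm [ 0.   -3.85  6.24] turn 0.0
```

View pics/s1.png

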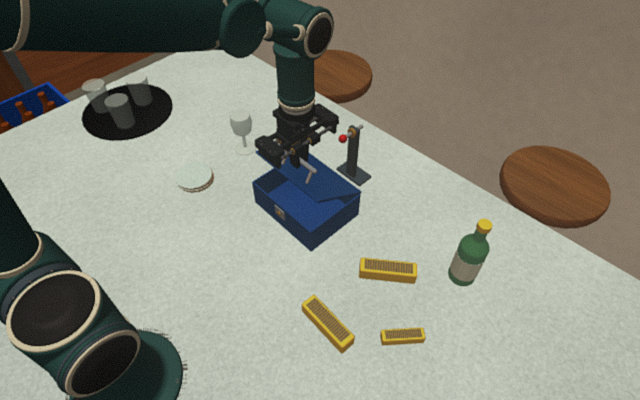

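The side view shows the lid about 30° open, with the bar held at (310,172). I'll continue along the arc.

```bash
python3 -m creep '[[0.4,[0,0.25,-0.25],0],[0.4,[0,0.7,-0.6],0],[0.4,[0,1.15,-0.93],0],[0.4,[0,1.75,-1.35],0],[0.4,[0,2.35,-1.75],0],[0.4,[0,3.0,-2.1],0],[0.4,[0,3.65,-2.45],0],[0.4,[0,4.3,-2.75],0],[0.4,[0,5.0,-3.0],0],[0.4,[0,5.7,-3.2],0],[0.4,[0,6.4,-3.42],0],[0.4,[0,7.1,-3.55],0]]' ; python3 -m creep '[[0.4,[0,0.7,-0.14],0],[0.4,[0,1.45,-0.2],0],[0.4,[0,2.2,-0.27],0],[0.4,[0,2.9,-0.27],0],[0.4,[0,3.6,-0.25],0],[0.4,[0,4.35,-0.18],0],[0.4,[0,5.1,-0.1],0],[0.4,[0,5.8,0.05],0],[0.4,[0,6.5,0.2],0],[0.4,[0,7.2,0.42],0],[0.4,[0,7.55,0.53],0],[0.4,[0,7.55,0.53],0]]'
python3 - <<'E'
from h import *
rel([.5099,.0678,.112],87.3)
d=viewer.get_image("side"); cv2.imwrite("pics/s2.png",d["frame"][60:300,180:440])
E
```

```text
clock: 5.4
position: [0.6217, 0.0624, 0.2118]
orientation: [179.9, 0.0, 87.3]
contact_force: [-6.1, 1.5, 3.6]
opening: 0.0104
gripper_force: 30.0
clock: 6.6
position: [0.6988, 0.0586, 0.2047]
orientation: [179.7, 0.0, 87.3]
contact_force: [0.3, 0.1, 4.0]
opening: 0.0098
gripper_force: 30.0
t 6.6 pos [0.6988 0.0586 0.2047] rpy [179.7   0.   87.3] F [0.3 0.1 4. ] -> shift cm [  0.03 -18.96   9.17] turn 0.0
```

View pics/s2.png

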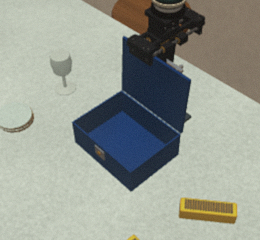

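The lid stands about upright (1.62 rad). I'll let go just wide enough to clear the bar, lift, move round to the front and come down with the fingers shut.

```bash
python3 -m creep '[[2,[0,0,0],0],[2,[0,0,0],0],[2,[0,0,0],0],[2,[0,0,0],0],[2,[0,0,-1.5],0],[2,[0,0,-4],0],[2,[0,0,-7],0],[2,[0,0,-9.5],0],[0,[0,-3,-9.5],0],[0,[0,-7,-9.5],0],[0,[0,-10,-9.5],0],[0,[0,-10,-9.5],0]]'
python3 - <<'E'
from h import *
rel([.6,.062,.20],87.3)
d=viewer.get_image("side"); P=pts(d)
hsv=cv2.cvtColor(d["frame"],cv2.COLOR_BGR2HSV)
b=(hsv[...,0]>100)&(hsv[...,0]<130)&(hsv[...,1]>120)&(P[...,2]>.1)&(P[...,0]>.6)&(P[...,0]<.8)&(abs(P[...,1]-.06)<.13)
q=P[b]; s=(q-[.65,.06,.08]); x=s[:,0]*.9989-s[:,1]*.047
print(len(q),q[:,2].max(),np.polyfit(s[:,2],x,1))
E
```

```text
clock: 7.85
position: [0.5934, 0.0639, 0.2991]
orientation: [-180.0, -0.0, 87.3]
contact_force: [-0.7, 0.4, 0.4]
opening: 0.0005
gripper_force: 0.0
t 7.85 pos [0.5934 0.0639 0.2991] rpy [-180.    -0.    87.3] F [-0.7  0.4  0.4] -> shift cm [-0.16  0.67  9.91] turn 0.0
2273 0.25446807112295033 [ 0.05670504 -0.00154148]
```

```bash
python3 -m creep '[[0,[-0.15,0.7,3],0],[0,[-0.15,0.7,7],0],[0,[-0.15,0.7,9.9],0],[0,[-0.15,0.7,9.9],0],[0,[-0.15,1.5,9.9],0],[0,[-0.15,2.5,9.9],0],[0,[-0.15,3.2,9.9],0],[0,[-0.15,3.7,9.9],0],[0,[-0.15,3.7,9.9],0]]'; python3 -m creep '[[0,[0,0.3,0],0],[0,[0,0.6,0],0],[0,[0,0.9,0],0],[0,[0,1.2,0],0]]'; python3 -m creep '[[0,[0,0.3,0],0],[0,[0,0.6,0],0],[0,[0,0.9,0],0]]'
```

```text
clock: 8.8
position: [0.6347, 0.0603, 0.1996]
orientation: [179.9, -0.0, 87.3]
contact_force: [-0.6, -0.6, 0.1]
opening: 0.0006
gripper_force: 0.0
clock: 9.2
position: [0.6447, 0.0599, 0.1983]
orientation: [-179.9, 0.0, 87.3]
contact_force: [-2.8, 0.4, -0.5]
opening: 0.0006
gripper_force: 1.2
clock: 9.5
position: [0.6535, 0.0595, 0.1975]
orientation: [-179.9, 0.0, 87.3]
contact_force: [-3.2, 1.4, -2.2]
opening: 0.0004
gripper_force: 1.5
```

```bash
python3 -m creep '[[0,[0,0.2,0],0],[0,[0,0.4,0],0],[0,[0,0.4,0],0]]'; python3 -m creep '[[0,[0,0.2,0],0],[0,[0,0.4,0],0],[0,[0,0.4,0],0]]';python3 -m creep '[[0,[0,0.1,0],0],[0,[0,0.2,0],0],[0,[0,0.2,0],0]]'
```

```text
clock: 9.8
position: [0.6585, 0.0592, 0.1984]
orientation: [180.0, 0.0, 87.3]
contact_force: [-3.4, 0.4, -0.8]
opening: 0.0004
gripper_force: 1.2
clock: 10.1
position: [0.6626, 0.059, 0.1987]
orientation: [180.0, 0.0, 87.3]
contact_force: [-2.4, -0.9, -0.6]
opening: 0.0005
gripper_force: 1.1
clock: 10.4
position: [0.6644, 0.0589, 0.1985]
orientation: [180.0, 0.0, 87.3]
contact_force: [-3.1, 0.1, -1.3]
opening: 0.0003
gripper_force: 1.2
```

```bash
for i in 1 2; do python3 -m creep '[[0,[0,0.1,0],0],[0,[0,0.1,0],0]]' | sed -n '2p;4p'; done
```

```text
position: [0.6653, 0.0589, 0.1985]
contact_force: [-2.6, 0.1, -0.1]
position: [0.6663, 0.0589, 0.1985]
contact_force: [-3.2, -0.6, -1.2]
```

```bash
python3 -m creep '[[0,[0,0.1,0],0],[0,[0,0.1,0],0]]' | sed -n '2p;4p'; python3 -m creep '[[0,[0,0.1,0],0],[0,[0,0.1,0],0]]' | sed -n '2p;4p'
```

```text
position: [0.6674, 0.0588, 0.1986]
contact_force: [-3.4, -0.1, -2.4]
position: [0.6684, 0.0588, 0.1985]
contact_force: [-2.3, 0.2, -0.9]
```

```bash
python3 -m creep '[[0,[0,0.1,0],0],[0,[0,0.1,0],0]]' | sed -n '2p;4p'; python3 -m creep '[[0,[0,0.1,0],0],[0,[0,0.1,0],0]]' | sed -n '2p;4p'
```

```text
position: [0.669, 0.0588, 0.1984]
contact_force: [-3.4, 0.5, -0.7]
position: [0.6693, 0.0587, 0.1984]
contact_force: [-5.9, -0.1, 0.2]
```

```bash
python3 -m creep '[[0,[0,0.1,0],0],[0,[0,0.1,0],0],[0,[0,0.1,0],0]]' | sed -n '2p;4p'
```

```text
position: [0.6694, 0.0587, 0.1983]
contact_force: [-8.6, 0.5, 1.1]
```

```bash
python3 -m creep '[[0,[0,0.05,0],0],[0,[0,0.05,0],0],[0,[0,0.05,0],0],[0,[0,0.05,0],0],[0,[0,0.05,0],0],[0,[0,0.05,0],0],[0,[0,0.05,0],0]]' | sed -n '2p;4p'
python3 - <<'E'
from h import *
for i in range(1): print(status.get_obs()["contact_force"])
E
```

```text
position: [0.6695, 0.0587, 0.1983]
contact_force: [-9.7, 0.5, 1.6]
[-9.70984467  0.53700926  1.56502445]
```

The press held at about 9.7 N, less about 3 N of hinge friction at the finger, so about 10 N on the ball. I'll back off gently.

```bash
python3 -m creep '[[0,[0,-0.2,0],0],[0,[0,-0.5,0],0],[0,[0,-1.5,0],0],[0,[0,-3.5,0],0],[0,[0,-6,-1],0],[0,[0,-9,-3],0],[3,[0,-12,-5],0],[5,[0,-14,-6],0],[5,[0,-14,-6],0],[5,[0,-14,-6],0]]'
python3 - <<'E'
from h import *
d=viewer.get_image("side"); P=pts(d)
hsv=cv2.cvtColor(d["frame"],cv2.COLOR_BGR2HSV)
b=(hsv[...,0]>100)&(hsv[...,0]<130)&(hsv[...,1]>120)&(P[...,2]>.1)&(P[...,0]>.63)&(P[...,0]<.8)&(abs(P[...,1]-.06)<.13)
q=P[b]; s=(q-[.65,.06,.08]); x=s[:,0]*.9989-s[:,1]*.047
print(len(q),q[:,2].max(),np.polyfit(s[:,2],x,1))
w=viewer.get_image("wrist"); V=np.linalg.inv(np.array(w["view"])); print("cam",V[:3,3])
rel([.4495,-.3345,.257],136.7)
E
```

```text
clock: 13.6
position: [0.5325, 0.0652, 0.2595]
orientation: [179.8, -0.0, 87.3]
contact_force: [-0.2, -0.2, -0.6]
opening: 0.03
gripper_force: 0.0
3717 0.24851735161711141 [ 0.28262673 -0.0018067 ]
cam [0.53552121 0.14163721 0.40498889]
t 13.7 pos [0.5324 0.0651 0.2581] rpy [180.    0.   87.3] F [-0.2 -0.3  0. ] -> shift cm [-40.3   -6.4    0.11] turn -49.4
```

```bash
python3 -m creep '[[5,[-2,-0.3,0],-3],[5,[-5.5,-0.9,0],-8],[5,[-9.5,-1.5,0],-14],[5,[-13.5,-2.1,0],-20],[5,[-17.5,-2.8,0],-26],[5,[-21.5,-3.4,0],-32],[5,[-25.5,-4,0],-38],[5,[-29.5,-4.7,0],-44],[5,[-33.5,-5.3,0],-49.4],[5,[-37,-5.9,0],-49.4],[5,[-39.3,-6.2,0],-49.4],[5,[-40.3,-6.4,0],-49.4]]'; python3 -m creep '[[5,[0,0,4],0],[5,[0,0,8],0],[5,[0,0,10],0],[5,[0,0,10],0],[5,[0,0,10],0]]'
python3 - <<'E'
from h import *
d=viewer.get_image("wrist"); cv2.imwrite("pics/w2.png",d["frame"]); P=pts(d); hsv=cv2.cvtColor(d["frame"],cv2.COLOR_BGR2HSV)
b=(P[...,2]>.018)&(P[...,2]<.036)&(d["range_z"]>0)&(np.hypot(P[...,0]-.4495,P[...,1]+.3345)<.07)
q=P[b]; print(b.sum(),cv2.minAreaRect(q[:,:2].astype(np.float32)*1000),np.percentile(q[:,2],[5,95]))
rel([.4495,-.3345,.009],136.7)
E
```

```text
clock: 14.9
position: [0.4487, -0.3369, 0.2571]
orientation: [-180.0, -0.1, 136.6]
contact_force: [0.4, -0.5, 0.4]
opening: 0.0498
gripper_force: 0.0
clock: 15.4
position: [0.4493, -0.334, 0.1582]
orientation: [180.0, -0.1, 136.7]
contact_force: [-0.0, 0.3, -0.1]
opening: 0.0501
gripper_force: 0.0
2346 ((448.53662109375, -334.9524230957031), (25.304790496826172, 89.47618103027344), 47.3739013671875) [0.02455887 0.02761372]
t 15.45 pos [ 0.45   -0.3347  0.1595] rpy [1.800e+02 1.000e-01 1.367e+02] F [ 0.2 -0.7  1. ] -> shift cm [ 0.07 -0.03 15.05] turn 0.0
```

View pics/w2.png

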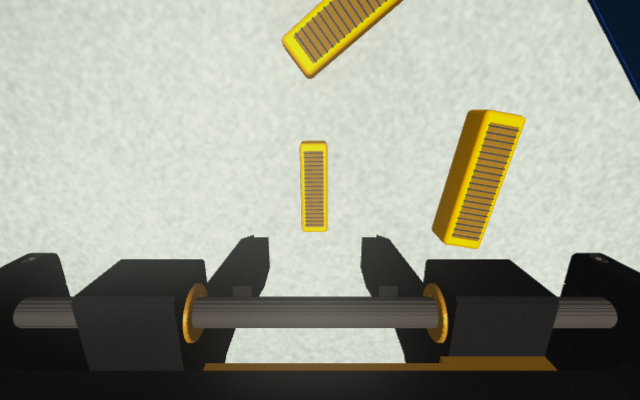

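The small tube at (314,186) is lined up between the fingers. I'll go down and grip it.

```bash
python3 -m creep '[[5,[0.05,-0.05,4],-0.5],[5,[0.05,-0.05,8],-0.5],[5,[0.05,-0.05,12],-0.5],[5,[0.05,-0.05,14.5],-0.5],[5,[0.05,-0.05,15],-0.5],[5,[0.05,-0.05,15],-0.5],[1.5,[0.05,-0.05,15],-0.5],[1.5,[0.05,-0.05,15],-0.5],[1.5,[0.05,-0.05,15],-0.5],[1.5,[0.05,-0.05,15],-0.5],[1.5,[0.05,-0.05,15],-0.5]]'; python3 -m creep '[[1.5,[0,0,-3],0],[1.5,[0,0,-7],0],[1.5,[0,0,-11],0],[1.5,[0,0,-15],0],[1.5,[0,0,-18],0],[1.5,[0,0,-20],0],[1.5,[0,0,-20],0],[1.5,[0,0,-20],0]]'
python3 - <<'E'
from h import *
rel([.563,.064,.211],177.3)
E
```

```text
clock: 16.55
position: [0.4495, -0.3353, 0.0102]
orientation: [180.0, 0.2, 137.2]
contact_force: [0.0, 0.9, 6.5]
opening: 0.0256
gripper_force: 30.0
clock: 17.35
position: [0.4481, -0.3342, 0.2081]
orientation: [-180.0, 0.0, 137.2]
contact_force: [-0.2, 0.2, -1.4]
opening: 0.0258
gripper_force: 30.0
t 17.35 pos [ 0.4481 -0.3342  0.2081] rpy [-180.     0.   137.2] F [-0.2  0.2 -1.4] -> shift cm [18.62 37.03 -0.29] turn -40.1
```

```bash
python3 -m creep '[[1.5,[1,2,0],-3],[1.5,[2.7,5.4,0],-8],[1.5,[4.5,9,0],-13],[1.5,[6.3,12.6,0],-18],[1.5,[8.1,16.2,0],-23],[1.5,[9.9,19.8,0],-28],[1.5,[11.7,23.4,0],-33],[1.5,[13.5,27,0],-38],[1.5,[15.3,30.6,0],-40],[1.5,[17,33.9,0],-40],[1.5,[18.2,36.2,0],-40],[1.5,[18.6,37,0],-40]]'; python3 -m creep '[[1.5,[0,0,0],0],[1.5,[0,0,1],0],[1.5,[0,0,3],0],[1.5,[0,0,5],0],[1.5,[0,0,7],0],[1.5,[0,0,8],0],[1.5,[0,0,8],0]]'
python3 - <<'E'
from h import *
rel([.563,.064,.0145],177.3)
d=viewer.get_image("side"); cv2.imwrite("pics/s3.png",d["frame"][60:300,160:460])
E
```

```text
clock: 18.55
position: [0.5619, 0.0658, 0.2056]
orientation: [180.0, -0.3, 177.4]
contact_force: [-0.4, -0.6, -1.4]
opening: 0.026
gripper_force: 30.0
clock: 19.25
position: [0.5611, 0.0621, 0.126]
orientation: [-180.0, -0.3, 177.1]
contact_force: [-0.6, -0.7, -2.1]
opening: 0.0262
gripper_force: 30.0
t 19.25 pos [0.5611 0.0621 0.126 ] rpy [-180.    -0.3  177.1] F [-0.6 -0.7 -2.1] -> shift cm [-0.23  0.2  11.15] turn -0.2
```

View pics/s3.png

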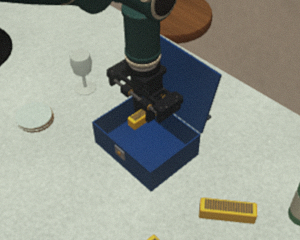

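The tube at (137,118) is over the box interior and level. I'll lower it to the floor.

```bash
python3 -m creep '[[1.5,[-0.1,0.2,2],0],[1.5,[-0.1,0.2,4.5],0],[1.5,[-0.1,0.2,7],0],[1.5,[-0.1,0.2,9],0],[1.5,[-0.1,0.2,10.3],0],[1.5,[-0.1,0.2,10.8],0],[1.5,[-0.1,0.2,11],0],[1.5,[-0.1,0.2,11],0]]'
```

```text
clock: 20.1
position: [0.5652, 0.0654, 0.0194]
orientation: [180.0, 0.1, 177.2]
contact_force: [-0.1, -0.2, -0.4]
opening: 0.0261
gripper_force: 30.0
```

```bash
python3 -m creep '[[1.5,[0,0,0.1],0],[1.5,[0,0,0.2],0],[1.5,[0,0,0.3],0],[1.5,[0,0,0.3],0]]'
```

```text
clock: 20.5
position: [0.5643, 0.0654, 0.0156]
orientation: [180.0, 0.0, 177.2]
contact_force: [-0.3, 0.3, -1.7]
opening: 0.0257
gripper_force: 30.0
```

Within about 1 mm of the floor, so I'll release and withdraw.

```bash
python3 -m creep '[[1.5,[0,0,0.1],0],[4.5,[0,0,0.1],0],[4.5,[0,0,0.1],0],[4.5,[0,0,0.1],0],[4.5,[0,0,0.1],0],[4.5,[0,0,0.1],0],[4.5,[0,0,-1],0],[4.5,[0,0,-3],0],[4.5,[0,0,-6],0],[4.5,[0,0,-10],0],[4.5,[0,0,-14],0],[4.5,[0,0,-18],0]]'; python3 -m creep '[[4.5,[0,0,-4],0],[4.5,[4,0,-9],0],[4.5,[8,0,-12],0],[4.5,[12,0,-12],0],[4.5,[12,0,-12],0],[4.5,[12,0,-12],0],[4.5,[12,0,-12],0]]'
python3 - <<'E'
from h import *
for n in("top","side"):
    d=viewer.get_image(n); P=pts(d); zm=d["range_z"]>0; hsv=cv2.cvtColor(d["frame"],cv2.COLOR_BGR2HSV)
    H,S=hsv[...,0],hsv[...,1]
    b=(H>15)&(H<36)&(S>90)&zm&(abs(P[...,0]-.565)<.08)&(abs(P[...,1]-.065)<.1)&(P[...,2]<.1); q=P[b]
    print(n,b.sum(), len(q) and (q.mean(0).round(4),np.percentile(q[:,2],[5,50,95]).round(4)))
    for nm,(x,y),r in(("bottle",(.665,-.34),.06),("glass",(.6,.34),.05),("coast",(.435,.33),.07)):
        p=P[zm&(P[...,2]>.008)&(np.hypot(P[...,0]-x,P[...,1]-y)<r)]; print(nm,p.min(0).round(3),p.max(0).round(3))
    b=(H>100)&(H<130)&(S>120)&zm&(P[...,2]>.1)&(P[...,0]>.63)&(P[...,0]<.8)&(abs(P[...,1]-.06)<.13)
    s=P[b]-[.65,.06,.08]; print("lid",len(s),np.polyfit(s[:,2],s[:,0]*.9989-s[:,1]*.047,1).round(4))
cv2.imwrite("pics/end.png",d["frame"])
print(status.get_obs()["position"])
E
```

```text
clock: 21.7
position: [0.564, 0.0654, 0.1979]
orientation: [180.0, 0.0, 177.2]
contact_force: [0.2, 0.9, 0.2]
opening: 0.0448
gripper_force: 0.0
clock: 22.4
position: [0.4449, 0.0712, 0.3154]
orientation: [-180.0, 0.0, 177.2]
contact_force: [-0.8, 0.5, 0.3]
opening: 0.0449
gripper_force: 0.0
top 9 (array([0.594 , 0.0547, 0.0314]), array([0.0297, 0.0312, 0.0331]))
bottle [ 0.638 -0.371  0.008] [ 0.698 -0.309  0.205]
glass [0.571 0.327 0.008] [0.628 0.383 0.132]
coast [0.374 0.311 0.008] [0.474 0.4   0.027]
lid 2757 [ 0.2867 -0.0015]
side 413 (array([0.5607, 0.0616, 0.0267]), array([0.0107, 0.0304, 0.0341]))
bottle [ 0.636 -0.373  0.008] [ 0.693 -0.311  0.205]
glass [0.57  0.329 0.008] [0.626 0.385 0.131]
coast [0.372 0.309 0.008] [0.48  0.399 0.026]
lid 3895 [ 0.2812 -0.0017]
[0.44504581 0.07113596 0.31469472]
```

View pics/end.png

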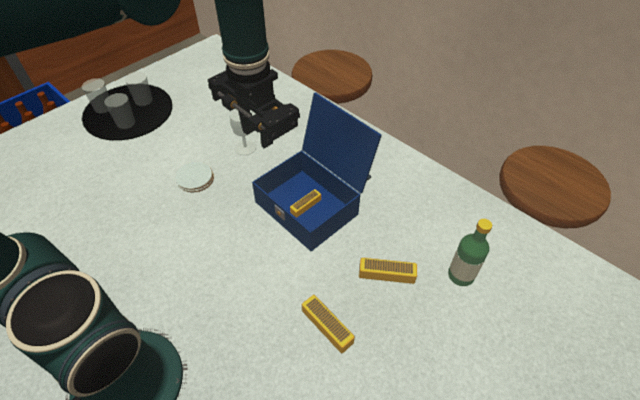

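The tube lies flat in the box at (306,202). The lid is at about 1.85 rad, just as it was left against the stop, and the bottle, glass and coasters have not moved. Handing in.

```bash
python3 -c "
from h import *
print(robot.sign_off())"
```

```text
the job is handed in; nothing more can be done
None
```

I handed the job in at about 22 s (no verdict came back): the lid stands open at about 1.85 rad after a press of about 10 N on the stop (estimated from the wrist force), the small token tube lies flat in the box, and the bottle, glass and coasters did not move; I did not measure whether the lid still bears on the stop, only that its angle held.

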